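# Hold the hidden pivot bolt of a bench crimping press

## Task

The lever pivot of the vial crimping press has worked loose and I am about to tighten the nut at its front. Swing the press lever all the way down to its stop and let it come back up to rest, so that the pivot settles, then reach down into the narrow gap behind the bracket plate, grip the hidden hexagon bolt head by its two upright flats without turning it round, and hold it from turning. Finish while still gripping the bolt head firmly, and leave the spanner, jar and tube rack where they are.

Things in the scene. Friction and masses are not known exactly. Their poses are not given: they have to be found in the camera images.
- press: vial crimping press, bolted to the bench. Origin: centre of the underside of its base plate (200 x 250 x 15 mm); x away from the operator, y left, z up. Grey upright bracket plate at x -22 to -12 mm, y -80 to +110, top at z 230; grey rear column at x +30 to +85, y -90 to +110, top at z 220. The nut, lever and ram are in front (-x) of the bracket; ram and vial seat need no attention
- lever (a joint): lever angle, rad: 0 up at rest, grows as the handle is pushed down, 0.55 at its stop. A spring brings it back to 0 when let go; the handle needs 6 N at first, 12 N at the stop. It turns about the bolt's axis (press y +50, z 200 mm), in the plane x = -31 mm; at rest it rises towards the press's -y at 0.36 rad above level
- lever_grip (a point): middle of the lever's round black handle, on its axis, 195 mm from the pivot; moves with the lever. The handle is 28 mm thick and 100 mm long, along the lever; this point is 269 mm above the bench at rest, 163 mm at the stop. Push it down from above
- gap_mid (a point): middle of the mouth of the gap between bracket plate and column, right behind and 30 mm above the bolt head (press x +9, y +50, z 230 mm). The gap is 42 mm wide (press x -12 to +30), open at the top and both ends; it runs along the press's y and holds nothing but the bolt head above z 125 mm
- bolt_place (a point): centre of the hidden bolt head, fixed to the press at x -4, y +50, z 200 mm, axes as press. Plain steel hexagon, 24 mm across flats, 28 mm across corners, its axis along the press's x, 10 mm thick (press x -9 to +1), on a 30 mm round washer 3 mm thick against the bracket's rear face
- bolt (a joint): angle of the bolt about the press's x axis, rad: at 0 one pair of flats stands upright, facing the press's +y and -y; it starts within 0.12 of that. The bolt is loose and turns easily (0.03 N m): fingers closing on the flats square it up
- spanner: steel spanner, 200 mm long, lying on the bench on the operator's side of the press; origin under its middle, its length along its x. To be left alone
- jar: glass jar with a brass-coloured lid, 72 mm across, 100 mm tall, standing to the left (+y) of the press; origin at the centre of its underside. To be left alone
- rack: green tube rack, 75 x 170 x 50 mm, to the right of the press; origin at the centre of its underside. To be left alone

How it is judged:
By the outcome, as a careful person would: the job done as asked, in the order asked, and still so for the second after the job is handed in, while the arm keeps its last pose, push and grip.
It also fails if it takes over 48 s, if anything falls off the work surface, if the arm or the gripper's body presses on something with over 40 N, if the wrist force passes 120 N, or if a joint passes its speed limit or range.

## Robot

A 6-joint arm with a two-finger parallel gripper is mounted at the origin on the work surface. World frame = base frame: x ahead of the robot, y to its left, z up, the work surface at z = 0. Lengths are in mm, angles in rad, forces in N, time in s.
With the tool pointing down it reaches from about 400 to 925 mm from the base axis. Payload 12.5 kg.
Tool frame: the origin (TCP) lies between the finger pads, 19 mm behind the fingertips; this is the grasp point; z points along the fingers, y is the line along which they close (so a half turn about z gives the same grasp; the last joint's range is limited). The gripper opens to 95 mm and grips with 3 to 60 N. Pads are 20 mm wide; open, the fingers measure 119 mm over their backs; the gripper's body (75 mm by 180 mm) begins 59 mm behind the grasp point.
Start: joints at [1.053, 0.491, 1.559, -0, 1.092, -0.106], TCP at [250.147, 572.775, 233.461] pointing down, gripper open.
Joint ranges: [-3.1, 3.1], [-0.84, 2.19], [0.05, 2.79], [-1.13, 4.28], [0.06, 2.93], [-2.69, 2.69]. Speed limits (rad/s): [2.22, 2.22, 2.79, 3.14, 3.14, 3.14].

## Interface

Orientations are given as [roll, pitch, yaw] about the fixed x, y, z axes, in that order (R = Rz(yaw) Ry(pitch) Rx(roll)).
In Python, from cell import env gives the robot as it stands.
- The arm moves only by the tool arm_command, never from a script. Its argument "targets" is a list of rows, each a list of 5 numbers: the shift along the tool's x, y, z in mm, then the turn about the tool's z in degrees, then the opening, from 0 (shut) to 1 (fully open). In form: [[tx, ty, tz, roll, fingers], ...]. A call has 1 to 5 rows; each row is the pose to reach, as a shift and turn from the pose commanded when the call began, along the tool's axes at that moment; what a row does not reach only later rows make up. A row lasts 1/10 s, in which the tool goes at most 50 mm and 8.59 degrees, less where a joint would pass 70% of its speed; a pose out of reach is approached as far as the arm can. A call with a gripper value outside its range is refused whole. The fingers move at their own pace and stop on an object; the grip force is fixed at half the most. Time passes only in rows, so rows that repeat a pose let the fingers close. It gives the time, the measured TCP pose, the force, the opening and the grip force at its end, in the units of the state.
- env.state(): the state, without advancing time (a new reading comes with each control period).
- env.read_camera(name): name is "scene" or "top" or "wrist"; returns a dict with "frame" (420x560x3 uint8, red, green, blue), "vertical_fov" (degrees; the focal length in pixels is half the picture's height over the tangent of half this angle, whatever the lens; pixels are square), "cx", "cy" (the principal point, pixels), "world_from_camera" (4x4, takes a point from camera to world coordinates); the wrist camera has in their place "hand_eye" (4x4, takes a point from camera to tool coordinates, whose origin is the TCP and whose axes are the flange's). Camera axes: x right, y down, z forward; pixel columns grow to the right and rows downward; lengths in mm; the calibration is good to about 2 mm. The wrist camera is an equidistant fisheye: a pixel r from the principal point sees the ray r / f radians off the axis. A picture is of the moment at which its call begins: read the wrist's pose just before it. There is no depth.
- env.job_done(): hands the job in; it is judged then, once.
The state is a dict: "t": time; "joints": joint angles; "qvel": joint speeds; "tau": joint torques, N m; "eef_pos": TCP position; "tcp_rot": TCP orientation; "ft_force": force on the tool from outside, world axes, zero at the start; "moment": the same for the moment, N m; "opening": opening from 0.0 (shut) to 1.0 (fully open); "grip_force": force on a finger pad.
Only numpy, scipy, OpenCV 4.12 (cv2) and the standard library are available. Lean on these libraries where they do the work, as an engineer would, in place of code of your own. Each camera call takes 0.05 s, during which the arm holds its last target. There are 200 camera calls.

## Working session

There is one attempt and no reset: what is moved stays moved. The work goes in short steps, Python scripts to look and compute and a tool call to move; the robot and the scene stay as the last step left them, time stands still between calls to the robot, and variables do not carry over. Pictures are saved under pics/ and viewed, at most 10 in all, crops included, and the job is handed in when it is done.

Besides the shell and the picture viewer there is one more tool, called as name(argument=value, ...), one argument or row to a line, values as JSON. arm_command: Moves the arm, as the interface text tells. Its arguments: {"type":"object","properties":{"targets":{"type":"array","items":{"type":"array","items":{"type":"number"}}}},"required":["targets"]}

```bash
mkdir -p pics
python3 - <<'E'
from cell import env
import cv2,numpy as np
s=env.state();print(s)
for n in("scene","top"):
    c=env.read_camera(n);cv2.imwrite(f"pics/{n}0.png",c["frame"][:,:,::-1]);print(n,c["vertical_fov"],c["cx"],c["cy"],np.round(c["world_from_camera"],3).tolist())
E
```

```text
{'t': 0.0, 'joints': array([ 1.05340119e+00,  4.91570298e-01,  1.55943846e+00, -3.21958084e-05,
        1.09166694e+00, -1.05618936e-01]), 'qvel': array([ 0.00093393,  0.00097106, -0.00154571,  0.00068932, -0.00083892,
       -0.00057425]), 'tau': array([-4.45543856e-04, -6.12649298e+01, -2.58175564e+01,  6.92803343e-02,
        4.83349327e-02, -8.37391963e-05]), 'eef_pos': array([250.04080252, 572.57503728, 232.85883971]), 'tcp_rot': array([-3.14051263e+00, -8.57830556e-05,  2.72983126e+00]), 'ft_force': array([-0.38294129,  0.85612489,  0.20657618]), 'moment': array([0.01483573, 0.01845128, 0.03937389]), 'grip_force': 0.0, 'opening': 0.9996508995358694}
scene 55.78959778059917 276.55006136390176 207.35012922601499 [[-0.682, 0.624, -0.382, 934.424], [0.732, 0.574, -0.368, 358.042], [-0.011, -0.531, -0.848, 1024.828], [0.0, 0.0, 0.0, 1.0]]
top 49.25343532590321 279.20293425991497 208.60820764722848 [[0.013, -0.999, 0.044, 508.846], [-1.0, -0.014, -0.012, 10.008], [0.012, -0.044, -0.999, 1214.656], [0.0, 0.0, 0.0, 1.0]]
```

View pics/scene0.png

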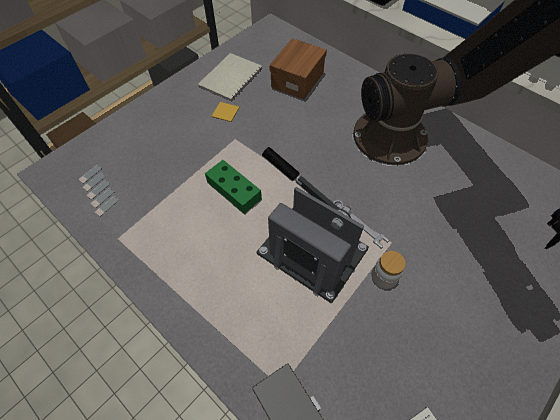

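View pics/top0.png

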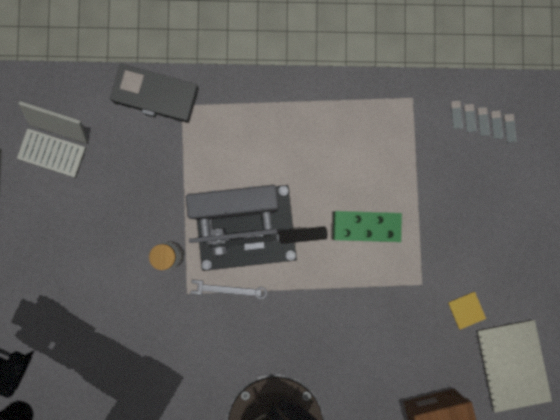

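The scene view shows the press with its column towards the camera and the lever rising to the rack side. The top view shows the column top at about (187–278, 186–216), the bracket line at about row 237, the handle at (278–326, 235), the jar at (163,257), the spanner at (192–266, 290) and the rack at (335–402, 212–240). Next I'll zoom in on the press.

```bash
cat > h.py <<'E'
from cell import env
import cv2,numpy as np
from scipy.spatial.transform import Rotation as R
def ray(c,u,v):
    f=c["frame"].shape[0]/2/np.tan(np.radians(c["vertical_fov"])/2);W=np.array(c["world_from_camera"])
    return W[:3,3],W[:3,:3]@np.array([(u-c["cx"])/f,(v-c["cy"])/f,1])
def onz(c,u,v,z):
    o,d=ray(c,u,v);return o+d*(z-o[2])/d[2]
E
python3 - <<'E'
import cv2
a=cv2.imread("pics/top0.png")[170:310,140:340];cv2.imwrite("pics/topc.png",cv2.convertScaleAbs(cv2.resize(a,None,fx=4,fy=4,interpolation=cv2.INTER_CUBIC),alpha=1.6,beta=15))
E
```

```text
(no output)
```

View pics/topc.png

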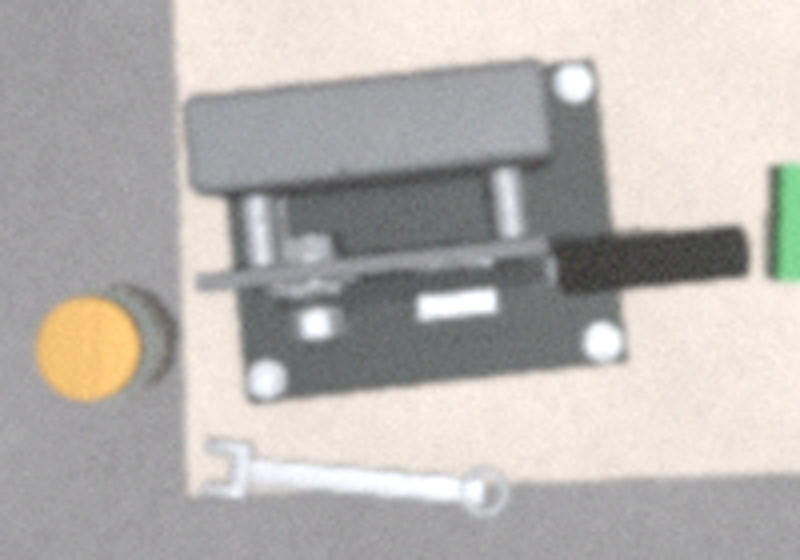

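The crop shows these points (crop pixels): column top corners (186,98), (543,60), (548,160), (195,193); base corners (628,358), (250,402), (593,60); bracket left end (198,282); handle (555–748, 228–290). I'll fit the press pose to these.

```bash
cat > fit.py <<'E'
from h import *
c=env.read_camera("top")
P=[((85,110,220),(186,98)),((85,-90,220),(543,60)),((30,-90,220),(549,160)),((30,110,220),(195,193)),((-100,-125,15),(628,358)),((-100,125,15),(250,402)),((100,-125,15),(593,60)),((-17,110,230),(198,282))]
A=np.array([p[0][:2] for p in P],float);B=np.array([onz(c,(q[0]+.5)/4-.5+140,(q[1]+.5)/4-.5+170,p[2])[:2] for p,q in P])
a0,b0=A.mean(0),B.mean(0)
r,_=R.align_vectors(np.c_[B-b0,0*B[:,0]],np.c_[A-a0,0*A[:,0]]);M=r.as_matrix()[:2,:2]
t=b0-M@a0
print("yaw",r.as_euler('xyz')[2],"t",t);print(np.round(B-(A@M.T+t),1))
for n,p in dict(handle=(-31,50-195*np.cos(.36)),gap=(9,50),bolt=(-4,50)).items():print(n,M@p+t)
m=c["frame"].astype(int).max(2)<60;m[:225]=0;m[247:]=0;m[:,:281]=0;m[:,328:]=0
v,u=np.nonzero(m);print("handle centroid by top cam",u.mean(),v.mean(),onz(c,u.mean(),v.mean(),272))
print("jar lid",onz(c,162,257,100))
E
python3 fit.py
```

```text
yaw 0.12318005598291577 t [511.87828604  84.18021771]
[[-1.2 -3.1]
 [-2.3  1.9]
 [-2.2  4.7]
 [ 1.9 -2.4]
 [ 2.6  0.6]
 [ 1.7 -1.9]
 [-1.2  1.4]
 [ 0.7 -1.1]]
handle [497.39327453 -51.12463366]
gap [514.66665318 134.90718301]
bolt [501.76515515 133.30988883]
handle centroid by top cam 301.1099830795262 234.49407783417936 [497.90223884 -46.96667048 272.        ]
jar lid [437.12755033 278.40621183 100.        ]
```

arm_command(
  targets=[
    [0,0,-45,-8,0],
    [0,0,-90,-16,0],
    [0,0,-130,-24,0],
    [0,0,-130,-30.7,0],
  ],
)

```text
t: 0.55
eef_pos: [250.6, 573.6, 369.2]
tcp_rot: [3.135, 0.005, -3.012]
ft_force: [-0.5, 0.4, -0.1]
opening: 0.717
grip_force: 0.0
```

arm_command(
  targets=[
    [-12,-47,0,0,0],
    [-24,-94,0,0,0],
    [-36,-141,0,0,0],
    [-48,-188,0,0,0],
    [-60,-235,0,0,0],
  ],
)

```text
t: 1.05
eef_pos: [338.9, 345.2, 363.4]
tcp_rot: [-3.142, 0.0, -3.017]
ft_force: [1.9, 0.5, -0.2]
opening: 0.299
grip_force: 0.0
```

arm_command(
  targets=[
    [-12,-47,0,0,0],
    [-24,-94,0,0,0],
    [-36,-141,0,0,0],
    [-48,-188,0,0,0],
    [-60,-235,0,0,0],
  ],
)

```text
t: 1.55
eef_pos: [427.5, 119.3, 363.5]
tcp_rot: [3.141, 0.0, -3.017]
ft_force: [1.9, 0.3, 0.1]
opening: 0.005
grip_force: 0.0
```

arm_command(
  targets=[
    [-12,-47,0,0,0],
    [-24,-94,0,0,0],
    [-36,-141,0,0,0],
    [-48,-179,0,0,0],
    [-48,-179,0,0,0],
  ],
)

```text
t: 2.05
eef_pos: [498.4, -54.1, 362.6]
tcp_rot: [-3.141, -0.001, -3.021]
ft_force: [0.1, 0.0, -0.9]
opening: 0.005
grip_force: 0.0
```

Run:
```python
from h import *
s=env.state();print(s["t"],s["eef_pos"],s["tcp_rot"],s["opening"])
c=env.read_camera("wrist");cv2.imwrite("pics/w1.png",c["frame"][:,:,::-1]);print(c["vertical_fov"],c["cx"],c["cy"],np.round(c["hand_eye"],3).tolist())
```

```text
2.05 [498.36827732 -54.1286206  362.64783617] [-3.14135667e+00 -8.68572409e-04 -3.02148775e+00] 0.0046859961429302635
65.70646984690485 277.5745695955295 208.25382333821295 [[-0.002, -0.971, -0.239, 66.395], [1.0, -0.002, -0.0, -0.06], [-0.0, -0.239, 0.971, -150.019], [0.0, 0.0, 0.0, 1.0]]
```

View pics/w1.png

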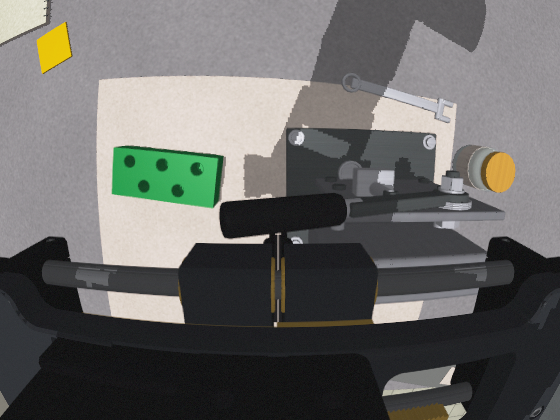

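The wrist view shows the handle between (221,219) and (346,210), with its centre near (283,215). The closed fingertips are at (278,236), and the bracket's top end is near (504,213).

```bash
cat >> h.py <<'E'
def wray(c,s,u,v):
    f=210/np.tan(np.radians(c["vertical_fov"])/2);d=np.array([u-c["cx"],v-c["cy"]]);r=np.hypot(*d);th=r/f
    dc=np.r_[np.sin(th)*d/max(r,1e-9),np.cos(th)];H=np.array(c["hand_eye"]);T=R.from_euler('xyz',s["tcp_rot"]).as_matrix()
    return T@H[:3,3]+s["eef_pos"],T@H[:3,:3]@dc
def won(c,s,u,v,z):
    o,d=wray(c,s,u,v);return o+d*(z-o[2])/d[2]
E
python3 - <<'E'
from h import *
s=env.state();c=env.read_camera("wrist")
for n,u,v,z in [("handle",283.5,215,269),("hl",221,219,285),("hr",346,210,252),("brk left end",504,213,230),("nut top",453,180,212),("jar",499,172,100)]:print(n,won(c,s,u,v,z))
E
```

```text
handle [495.9306167  -47.83815369 269.        ]
hl [500.23491739 -93.83894134 285.        ]
hr [489.94447504   4.68027938 252.        ]
brk left end [476.82940133 191.69741578 230.        ]
nut top [453.50591299 125.55070506 212.        ]
jar [436.31006584 278.37307223 100.        ]
```

arm_command(
  targets=[
    [1,6,20,0,0],
    [1,6,40,0,0],
    [1,6,55,0,0],
    [1,5,65,0,0],
    [1,4,75,0,0],
  ],
)

```text
t: 2.65
eef_pos: [495.7, -46.0, 289.1]
tcp_rot: [-3.14, 0.002, -3.016]
ft_force: [-0.7, -2.4, 9.2]
opening: 0.005
grip_force: 3.8
```

arm_command(
  targets=[
    [0,-2,13,0,0],
    [0,-4,26,0,0],
    [0,-6,39,0,0],
    [0,-8,52,0,0],
    [0,-8,60,0,0],
  ],
)

```text
t: 3.15
eef_pos: [497.4, -54.9, 229.3]
tcp_rot: [-3.139, 0.003, -3.016]
ft_force: [0.1, -8.8, 10.7]
opening: 0.002
grip_force: 5.5
```

Run:
```python
from h import *
s=env.state();print(s["t"],s["eef_pos"],s["tcp_rot"],s["ft_force"])
c=env.read_camera("scene");cv2.imwrite("pics/s2.png",cv2.resize(c["frame"][110:320,220:500,::-1],None,fx=2,fy=2))
```

```text
3.15 [497.42668467 -54.90732697 229.29006072] [-3.13884414e+00  3.07048172e-03 -3.01626618e+00] [ 0.07613831 -8.82645788 10.7278115 ]
```

View pics/s2.png

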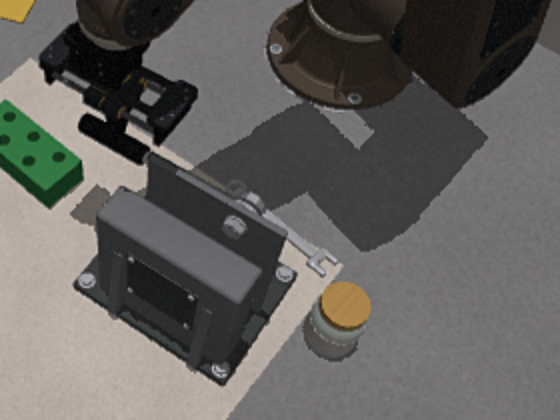

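The handle is being pushed down under the fingertips and nothing else is touched. I'll continue to the stop.

arm_command(
  targets=[
    [0,1,10,0,0],
    [0,2,20,0,0],
    [0,3,26,0,0],
    [0,4,30,0,0],
    [0,4,32,0,0],
  ],
)

```text
t: 3.7
eef_pos: [497.3, -51.0, 197.8]
tcp_rot: [-3.139, 0.004, -3.016]
ft_force: [-0.8, -7.4, 11.2]
opening: 0.004
grip_force: 6.2
```

arm_command(
  targets=[
    [0,0,1.5,0,0],
    [0,0,3,0,0],
    [0,0,4,0,0],
    [0,0,4,0,0],
  ],
)

```text
t: 4.1
eef_pos: [497.5, -51.0, 196.5]
tcp_rot: [-3.138, 0.006, -3.016]
ft_force: [-9.5, -6.5, 41.2]
opening: 0.003
grip_force: 20.7
```

The force jumped and the motion stalled, so the lever is on its stop. I'll let it back up gently.

arm_command(
  targets=[
    [0,0,-8,0,0],
    [0,0,-22,0,0],
    [0,0,-38,0,0],
    [0,2,-56,0,0],
    [0,4,-74,0,0],
  ],
)

```text
t: 4.6
eef_pos: [495.9, -45.5, 268.1]
tcp_rot: [3.141, 0.002, -3.017]
ft_force: [1.2, 3.5, 3.6]
opening: 0.003
grip_force: 1.9
```

arm_command(
  targets=[
    [0,2,-15,0,0],
    [0,4,-30,0,0],
    [0,4,-50,0,0],
    [0,4,-85,0,0.3],
    [0,4,-85,0,0.5],
  ],
)

```text
t: 5.1
eef_pos: [496.0, -41.9, 355.5]
tcp_rot: [-3.139, 0.007, -3.016]
ft_force: [-0.3, -0.2, -0.6]
opening: 0.12
grip_force: 0.0
```

arm_command(
  targets=[
    [-10,45,0,0,0.6],
    [-20,90,0,0,0.6],
    [-30,135,0,0,0.6],
    [-34,173,0,0,0.6],
    [-34,173,20,0,0.6],
  ],
)

```text
t: 5.6
eef_pos: [507.4, 137.6, 332.7]
tcp_rot: [3.141, 0.004, -3.013]
ft_force: [-0.2, -0.8, -0.6]
opening: 0.539
grip_force: 0.0
```

Run:
```python
from h import *
s=env.state();print(s["t"],s["eef_pos"],s["tcp_rot"],s["opening"])
c=env.read_camera("wrist");cv2.imwrite("pics/w2.png",cv2.convertScaleAbs(c["frame"][:,:,::-1],alpha=1.6,beta=10))
c=env.read_camera("scene");cv2.imwrite("pics/s3.png",cv2.resize(c["frame"][110:320,220:500,::-1],None,fx=2,fy=2))
```

```text
5.6 [507.36273011 137.62553394 332.71880731] [ 3.14068252  0.0039585  -3.01279123] 0.5385105433316413
```

View pics/w2.png

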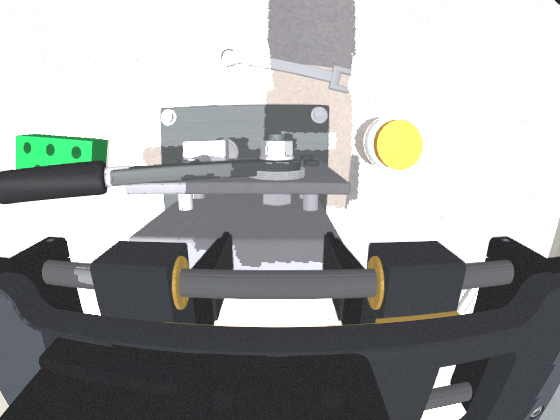

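View pics/s3.png

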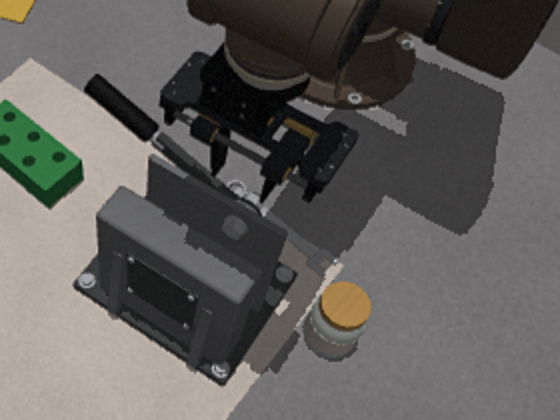

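The lever is back up. The wrist view shows the bracket's top face at (128–350, 182–193), the bolt head behind it near (277,198), and the column's front edge at about row 238. I'll convert these to world positions.

Run:
```python
from h import *
s=env.state();c=env.read_camera("wrist")
M=R.from_euler('z',.123).as_matrix();t=np.array([511.9,84.2,0])
for n,u,v,z in [("brk rear R",128,192.5,230),("brk rear L",350,193,230),("brk rear mid",277,192.5,230),("bolt l",264,198,210),("bolt r",290,198,210),("bolt bottom edge",277,204,210),("col",136,238,220),("col",220,238,220),("nut",278,150,205)]:
    p=won(c,s,u,v,z);print(n,p.round(1),"press:",(M.T@(p-t)).round(1))
cv2.imwrite("pics/w2c.png",cv2.resize(cv2.convertScaleAbs(c["frame"][130:270,120:360,::-1],alpha=2.2,beta=20),None,fx=3.3,fy=3.3,interpolation=cv2.INTER_CUBIC))
```

```text
brk rear R [503.1   7.4 230. ] press: [-18.1 -75.1 230. ]
brk rear L [481.4 189.5 230. ] press: [-17.4 108.2 230. ]
brk rear mid [488.4 131.9 230. ] press: [-17.4  50.2 230. ]
bolt l [498.3 122.  210. ] press: [ -8.8  39.2 210. ]
bolt r [495.6 143.8 210. ] press: [ -8.9  61.2 210. ]
bolt bottom edge [502.1 133.6 210. ] press: [ -3.6  50.2 210. ]
col [546.7  11.  220. ] press: [ 25.5 -76.9 220. ]
col [535.3  88.8 220. ] press: [ 23.8   1.7 220. ]
nut [456.9 128.7 205. ] press: [-49.2  50.9 205. ]
```

View pics/w2c.png

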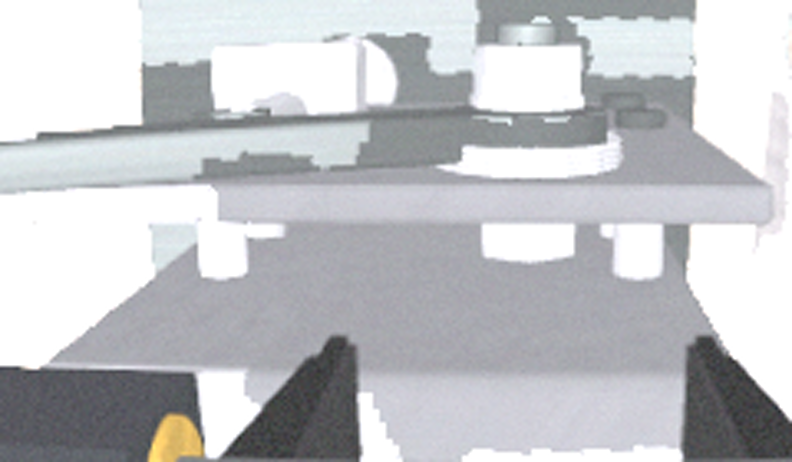

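The bracket's rear edge is level in the picture, so the yaw matches, and the bolt and nut are at press y of about 50. The press sits roughly 1 mm nearer than the fit. I'm going down to just above the gap and re-checking there.

arm_command(
  targets=[
    [0,-3.5,30,0,0.6],
    [0,-3.5,60,0,0.6],
    [0,-3.5,70,0,0.6],
    [0,-3.5,70,0,0.6],
    [0,-3.5,70,0,0.6],
  ],
)

```text
t: 6.25
eef_pos: [508.5, 129.6, 262.8]
tcp_rot: [3.142, 0.002, -3.018]
ft_force: [0.4, 0.6, -0.1]
opening: 0.602
grip_force: 0.0
```

arm_command(
  targets=[
    [0,4.5,10,0,0.6],
    [0,4.5,25,0,0.6],
    [0,4.5,45,0,0.6],
    [0,4.5,62,0,0.6],
    [0,4.5,62,0,0.6],
  ],
)

```text
t: 6.75
eef_pos: [506.7, 134.4, 198.1]
tcp_rot: [3.141, -0.002, -3.018]
ft_force: [-0.1, 0.2, 0.4]
opening: 0.598
grip_force: 0.0
```

arm_command(
  targets=[
    [-0.5,0,0,0,0.6],
    [-0.5,0,0,0,0.6],
  ],
)

```text
t: 6.95
eef_pos: [508.4, 134.5, 200.5]
tcp_rot: [3.141, 0.002, -3.018]
ft_force: [0.3, -0.6, -0.3]
opening: 0.599
grip_force: 0.0
```

arm_command(
  targets=[
    [0,0,0,0,0.4],
    [0,0,0,0,0.3],
    [0,0,0,0,0.2],
    [0,0,0,0,0.1],
    [0,0,0,0,0],
  ],
)

```text
t: 7.45
eef_pos: [507.7, 136.1, 199.8]
tcp_rot: [3.137, 0.001, -3.019]
ft_force: [-2.4, 11.9, 2.0]
opening: 0.248
grip_force: 30.0
```

arm_command(
  targets=[
    [0,0,0,0,0],
    [0,0,0,0,0],
    [0,0,0,0,0],
    [0,0,0,0,0],
    [0,0,0,0,0],
  ],
)

```text
t: 7.95
eef_pos: [507.7, 136.1, 199.8]
tcp_rot: [3.138, 0.001, -3.018]
ft_force: [-2.3, 15.3, 4.0]
opening: 0.249
grip_force: 30.0
```

The opening is 23.7 mm, which matches 24 mm across flats, so both pads are on the flats. I'll take out the side load by recentring about 2 mm in +y.

arm_command(
  targets=[
    [0,1,0,0,0],
    [0,2,0,0,0],
    [0,2,0,0,0],
    [0,2,0,0,0],
  ],
)

```text
t: 8.35
eef_pos: [507.7, 136.3, 199.8]
tcp_rot: [3.141, 0.0, -3.018]
ft_force: [-2.3, 1.5, 5.0]
opening: 0.245
grip_force: 30.0
```

Run:
```python
from h import *
s=env.state();print(s["t"],s["eef_pos"],s["tcp_rot"],s["ft_force"],s["moment"],s["opening"],s["grip_force"])
c=env.read_camera("scene");cv2.imwrite("pics/s4.png",cv2.resize(c["frame"][110:320,220:500,::-1],None,fx=2.5,fy=2.5))
```

```text
8.35 [507.67289573 136.32661554 199.75461021] [ 3.14127662e+00  3.94121234e-04 -3.01774449e+00] [-2.25391552  1.51427583  4.95012338] [ 0.27167331  0.30687653 -0.01914872] 0.2447641246205698 30.00053328461945
```

View pics/s4.png

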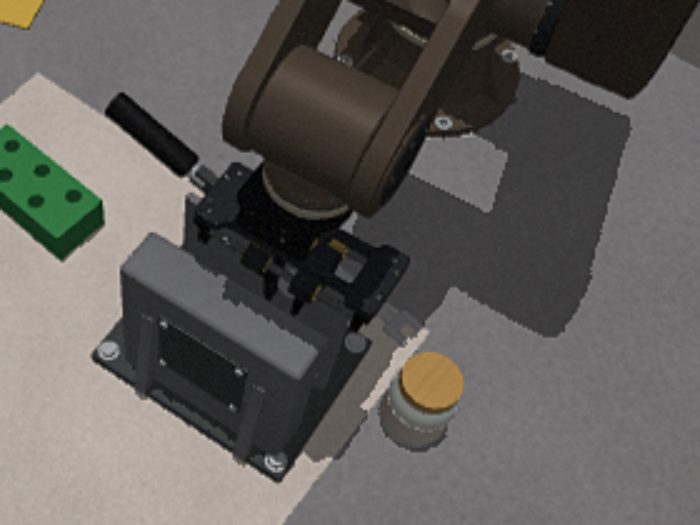

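The fingers are in the gap gripping the bolt head with 30 N and the side load is small. The lever is up, and the jar, rack and spanner haven't moved. I'm handing the job in.

```bash
python3 -c "
from cell import env
print(env.job_done())"
```

```text
the job is handed in; nothing more can be done
None
```

I pushed the lever down to its stop and let it come back up to rest; the gripper now holds the hidden bolt head by its upright flats at 30 N, the job is handed in (no verdict came back), and the spanner, jar and rack were left alone.

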